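# Free the jammed granule tub

### The job

The teal tub is stuck down inside its white holder: grip it by the wall of its rim, twist it until its two ears come out from under the holder's black catches, and pull it straight up and out. Set it down gently, upright and centred, on the seat with the glowing blue ring, and let go. Leave the green tub in the other holder alone.

Things in the scene. Friction and masses are not known exactly. Their poses are not given: they have to be found in the camera images.
- teal_tub: Open round teal tub, ~140 g, 112 mm tall, 76 mm wide, upright in the white holder. Top 30 mm: a thick vertical rim, outer diameter 92, inner 74, wall 9 mm: pinch it, one finger inside. Mouth below the rim 68 wide, floor 5 mm up. Ears on its own +x and -x sides, 14 wide, reach 55.5 mm from the axis, tops 54 mm above the underside. Origin: centre of underside, z up.
- holder: White round holder, fixed, 126 mm wide, 70 high; tub stands on its floor 5 mm up, foot kept centred within 2 mm. Black catches, 16 wide, at its own +x and -x, 64-70 mm up, reach in to 44 mm from the axis, 5 mm above the ears. Start: tub x within 5 degrees of holder x; tub is free once turned over 20 degrees either way about its axis (35 is safe), else blocked. Origin: centre of underside, z up.
- lit_seat: Round white seat fixed to the counter, 120 mm diameter, 10 mm high with a flat top, marked by a glowing blue ring; empty at the start. The tub stands on its top, any way round. Origin: centre of its underside on the counter; z up.
- green_tub: Lime green tub of the same shape and size as the teal one, nested in a second white holder of the same kind. It is to be left alone. Origin: centre of its underside; z up.
Not all that is in view belongs to the job. What is shaped like the teal_tub but red is not meant.

How it is judged:
On the way, in this order (a step that is already met when the one before it is completed fails the run):
1. the teal tub has been twisted at least 17 degrees in its holder while still down in it (angle between the x axis of teal_tub and the x axis of holder, either way round above 0.3 rad and z of teal_tub in the frame of holder below 0.03 m and horizontal distance between teal_tub and holder below 0.02 m), for 0.05 s.
2. the teal tub has been pulled up out of the holder, roughly upright (z of teal_tub in the frame of holder above 0.06 m and angle between teal_tub's own z axis and vertical below 0.5 rad), for 0.05 s.
At the end, for the whole second after the job is handed in: The teal tub stands upright (within about 6 degrees) and at rest on the top of the blue-lit seat, its axis within 18 mm of the seat's centre, released; the green tub is still in its own holder, within 15 mm of where it was (horizontal distance between teal_tub and lit_seat below 0.018 m and z of teal_tub in the frame of lit_seat between 0.006 and 0.015 m and angle between teal_tub's own z axis and vertical below 0.1 rad and linear speed of teal_tub below 0.03 m/s and distance of green_tub from where it was at the start of the episode below 0.015 m); the robot touches nothing.
It fails at once if the green tub is disturbed (moved more than 15 mm) (distance of green_tub from where it was at the start of the episode above 0.015 m).
It fails at once if the teal tub is dropped or thrown (moves faster than 0.7 m/s, a fall of about 25 mm, while the fingers do not touch it) (linear speed of teal_tub above 0.7 m/s and contact force between the fingers and teal_tub below 0.1 N).
It also fails if it takes over 40 s, if anything falls off the work surface, if the arm or the gripper's body presses on something with over 40 N, if the wrist force passes 120 N, or if a joint passes its speed limit or range.

### The arm

A 7-joint arm with a two-finger parallel gripper is mounted at the origin on the work surface. World frame = base frame: x ahead of the robot, y to its left, z up, the work surface at z = 0. Lengths are in m, angles in rad, forces in N, time in s.
With the tool pointing down it reaches from about 0.35 to 0.9 m from the base axis. Payload 7.2 kg.
Tool frame: the origin (TCP) lies midway between the tips of the shut fingers; the grasp point (between the pads) lies 19 mm behind it (grip_depth is the distance from the TCP to the grasp point, in m); z points along the fingers, y is the line along which they close (so a half turn about z gives the same grasp; the last joint's range is limited). The gripper opens to 88 mm and grips with 3 to 60 N. Pads are 20 mm wide; open, the fingers measure 115 mm over their backs; the gripper's body (75 mm by 178 mm) begins 61 mm behind the grasp point.
Start: joints at [-1.25, 0.411, -0.013, 1.596, 0.006, 1.134, -0.082], TCP at [0.237, 0.578, 0.223] pointing down, gripper open.
Joint ranges: [-2.95, 2.95], [-0.29, 1.99], [-1.47, 1.44], [0.14, 2.54], [-1.03, 4.17], [0.13, 1.85], [-2.86, 2.86]. Speed limits (rad/s): [2.39, 2.39, 3.01, 3.01, 3.14, 3.14, 3.14].

### API

Orientations are given as [roll, pitch, yaw] about the fixed x, y, z axes, in that order (R = Rz(yaw) Ry(pitch) Rx(roll)).
In Python, from bench import * gives the robot as it stands. The module is installed in compiled form; this text tells all that it offers.
- The arm moves only by the tool send_rows, never from a script. Its argument "targets" is text: rows parted by semicolons, each of 7 numbers parted by spaces: the turn, a rotation vector about the tool's x, y, z in rad, then the shift along the tool's x, y, z in cm, then the opening, from 0 (shut) to 1 (fully open). In form: wx wy wz tx ty tz jaw; .... A call has 1 to 8 rows; each row shifts and turns the commanded pose from where the row before left it, along the tool's axes as they then stand; what a row does not reach is not made up. A row lasts 1/8 s, in which the tool goes at most 62.5 mm and 10.7 degrees, less where a joint would pass 70% of its speed; a pose out of reach is approached as far as the arm can. A call is refused whole if a number of a shift passes 6.25 or a number of a turn 0.188, either way. A call with a gripper value outside its range is refused whole. The fingers move at their own pace and stop on an object; the grip force is fixed at half the most. Time passes only in rows, so rows that do not move let the fingers close. It gives the time, the measured TCP pose, the force, the opening and the grip force at its end, in the units of the state.
- observe(): the state, without advancing time (a new reading comes with each control period).
- read_camera(name): name is "scene" or "top"; returns a dict with "pixels" (480x640x3 uint8, blue, green, red), "depth" (480x640 float32, m along the optical axis (not along the pixel's ray), 0 where there is no reading), "vfov" (degrees; the focal length in pixels is half the picture's height over the tangent of half this angle, whatever the lens; pixels are square), "cx", "cy" (the principal point, pixels), "position" and "attitude" of the camera in the world. Camera axes: x right, y up, looking along -z (the intrinsics and any distortion apply to the point x, -y, -z); pixel columns grow to the right and rows downward; lengths in m; the calibration is good to about 2 mm. A picture is of the moment at which its call begins.
- close_job(): hands the job in; it is judged then, once.
The state is a dict: "t": time; "joint_positions": joint angles; "dq": joint speeds; "tau": joint torques, N m; "ee_pos": TCP position; "orientation": TCP orientation; "ft_force": force on the tool from outside, world axes, zero at the start; "torque": the same for the moment, N m; "opening": finger opening in m; "grip_force": force on a finger pad.
Only numpy, scipy, OpenCV 4.12 (cv2) and the standard library are available. Lean on these libraries where they do the work, as an engineer would, in place of code of your own. Each camera call takes 0.05 s, during which the arm holds its last target. There are 200 camera calls.

## Working session

There is one attempt and no reset: what is moved stays moved. The work goes in short steps, Python scripts to look and compute and a tool call to move; the robot and the scene stay as the last step left them, time stands still between calls to the robot, and variables do not carry over. Pictures are saved under pics/ and viewed, at most 10 in all, crops included, and the job is handed in when it is done.

Besides the shell and the picture viewer there is one more tool, called after "Request:" in YAML: its name, and indented under it one key for each argument. send_rows: Moves the arm, as the interface text tells. Its arguments: {"type":"object","properties":{"targets":{"type":"string"}},"required":["targets"]}

```bash
mkdir -p pics
cat > h.py <<'E'
from bench import *
import numpy as np, cv2
from scipy.spatial.transform import Rotation as R
E
python3 - <<'E'
from h import *
for n in("scene","top"):
    c=read_camera(n); cv2.imwrite(f"pics/{n}1.png",c["pixels"]); print(n,{k:v for k,v in c.items() if k not in("pixels","depth")})
    np.savez(f"{n}1.npz",**c)
print(observe())
E
```

```text
scene {'vfov': 55.0432281494755, 'cx': 325.3453406798992, 'cy': 246.9455697190437, 'position': array([ 1.00942081, -0.00364112,  0.73201103]), 'attitude': array([ 0.67393617, -0.01216918,  1.72087314])}
top {'vfov': 55.727883703926764, 'cx': 318.09535852999636, 'cy': 239.80426237180495, 'position': array([ 0.33885748, -0.07805854,  0.95558743]), 'attitude': array([ 0.18457034,  0.00544818, -1.59638684])}
{'t': 0.1, 'joint_positions': array([-1.25022769,  0.41179552, -0.01272989,  1.59693982,  0.00562087,
        1.13430344, -0.08218264]), 'dq': array([ 0.00012488, -0.00106531,  0.00138314, -0.00164139,  0.00022373,
       -0.00178502, -0.0007105 ]), 'tau': array([ 2.53414139e-03, -5.89099574e+01,  6.43614270e-01, -2.91713226e+01,
       -5.38525858e-02,  1.43444180e-02,  4.33885486e-05]), 'ee_pos': array([0.23676778, 0.57793337, 0.22191669]), 'orientation': array([-3.14018671e+00,  1.11195004e-04,  2.75289077e+00]), 'ft_force': array([-0.82762733,  0.04143991, -0.11183979]), 'torque': array([-0.09142619,  0.03778883, -0.04029661]), 'grip_force': 0.0, 'opening': 0.08774821610620107}
```

View pics/scene1.png

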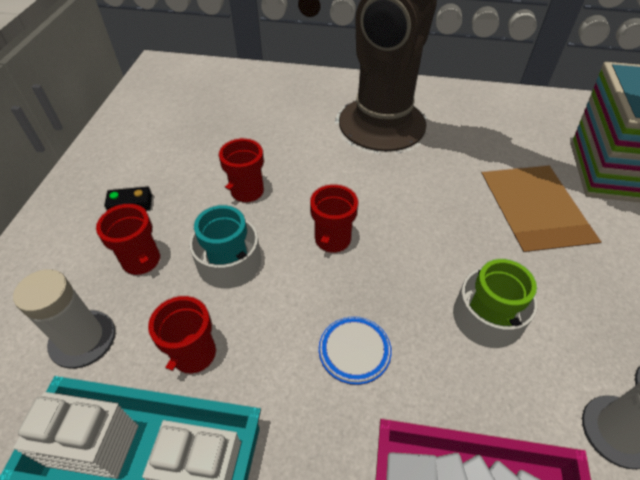

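View pics/top1.png

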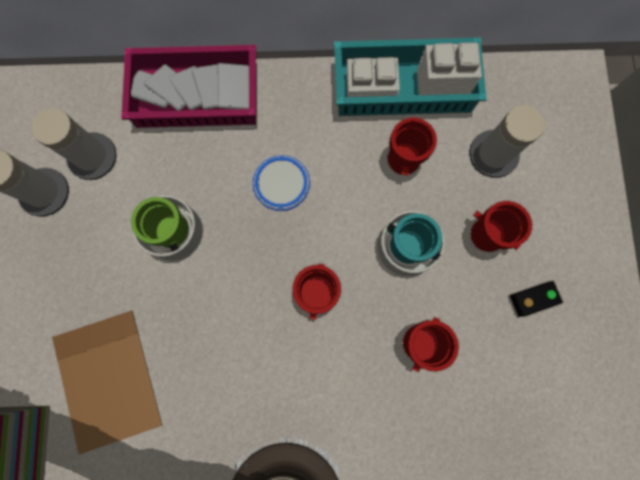

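The scene shows the teal tub in its holder around (222,235) scene and (416,238) top. Its black catches are at about (393,228) and (437,258) in top. Four red tubs stand around it. The lit seat is at (281,183) top and the green tub at (160,222) top.

```bash
cat >> h.py <<'E'
def cloud(c):
    h,w=c["depth"].shape; f=h/2/np.tan(np.radians(c["vfov"])/2)
    u,v=np.meshgrid(np.arange(w),np.arange(h)); d=c["depth"]
    p=np.stack([(u-c["cx"])/f*d,-(v-c["cy"])/f*d,-d],-1)
    return p@R.from_euler("xyz",c["attitude"]).as_matrix().T+c["position"]
def hsv(c): return cv2.cvtColor(np.ascontiguousarray(c["pixels"]),cv2.COLOR_BGR2HSV)
def circ(P):  # robust fit of a circle by algebraic least squares
    for _ in range(4):
        A=np.c_[P,np.ones(len(P))]; s=np.linalg.lstsq(A,(P**2).sum(1),rcond=None)[0]
        c=s[:2]/2; r=np.sqrt(s[2]+c@c); e=abs(np.hypot(*(P-c).T)-r)
        P=P[e<max(.003,2*np.median(e))]
    return c,r,len(P)
COL=dict(teal=((82,90,40),(100,255,255)),green=((35,100,40),(60,255,255)),blue=((103,120,80),(125,255,255)),red=((0,130,40),(8,255,255)))
E
python3 - <<'E'
from h import *
for n in("scene","top"):
    c=dict(np.load(f"{n}1.npz")); X=cloud(c); H=hsv(c); ok=c["depth"]>0
    print(n,"table z",np.median(X[230:300,200:290,2]) if n=="top" else np.median(X[260:300,270:310,2]))
    for k,(lo,hi) in COL.items():
        m=cv2.inRange(H,np.array(lo),np.array(hi))
        N,L,S,C=cv2.connectedComponentsWithStats(m)
        for i in range(1,N):
            if S[i,4]<150: continue
            P=X[(L==i)&ok]; z=np.percentile(P[:,2],97)
            top=P[(P[:,2]>z-.006)]
            print(k,C[i].round(),S[i,4],"ztop %.3f"%z,"mean",P.mean(0).round(3),"fit",circ(top[:,:2]))
    # catches: dark points near holder height
    m=(H[...,2]<60)&ok&(abs(X[...,2]-.069)<.008)
    N,L,S,C=cv2.connectedComponentsWithStats(m.astype(np.uint8))
    for i in range(1,N):
        if S[i,4]>=8: print("dark",C[i].round(1),S[i,4],X[L==i].mean(0).round(4))
E
```

```text
scene table z 0.0006732270528188034
teal [630.  85.] 758 ztop 0.216 mean [0.085 0.489 0.215] fit (array([0.08901978, 0.50143108]), np.float64(0.05104246021610105), 618)
teal [615. 116.] 346 ztop 0.181 mean [0.137 0.465 0.175] fit (array([0.12928787, 0.54227547]), np.float64(0.09703199945195584), 159)
teal [609. 145.] 300 ztop 0.119 mean [0.152 0.478 0.115] fit (array([0.1284935 , 0.50441369]), np.float64(0.07463373456638735), 73)
teal [603. 169.] 327 ztop 0.061 mean [0.157 0.493 0.055] fit (array([0.12061069, 0.52129393]), np.float64(0.07984405164398924), 59)
teal [221. 233.] 2403 ztop 0.119 mean [ 0.5   -0.265  0.091] fit (array([ 0.50077335, -0.2628212 ]), np.float64(0.041508236093909676), 462)
teal [146. 428.] 8508 ztop 0.076 mean [ 0.836 -0.283  0.042] fit (array([ 0.92616281, -0.26584033]), np.float64(0.155431903753095), 2036)
green [617. 108.] 419 ztop 0.196 mean [0.132 0.462 0.19 ] fit (array([0.12377262, 0.5794027 ]), np.float64(0.13194500132276138), 175)
green [611. 131.] 407 ztop 0.151 mean [0.143 0.471 0.144] fit (array([0.1332685 , 0.51251924]), np.float64(0.0738751304479
[... 3665 characters left out ...]
393.5 103. ] 16 [ 0.7933 -0.2436  0.0681]
dark [429.5 102. ] 18 [ 0.7934 -0.3195  0.0681]
dark [357.5 104. ] 16 [ 0.7933 -0.1679  0.0678]
dark [416.2 135.4] 112 [ 0.7191 -0.2864  0.0692]
dark [151.9 217.4] 113 [0.559  0.2551 0.0693]
dark [511.7 221. ] 126 [ 0.5324 -0.4651  0.0688]
dark [390.9 227.5] 43 [ 0.5254 -0.2231  0.0702]
dark [422.5 231. ] 83 [ 0.5169 -0.2858  0.0687]
dark [179.  234.6] 18 [0.5234 0.2009 0.0648]
dark [173.7 246.1] 48 [0.4993 0.2092 0.0696]
dark [435.9 255.9] 23 [ 0.4658 -0.3083  0.0707]
dark [443.2 346.7] 66 [ 0.2917 -0.3099  0.0685]
dark [ 10. 409.] 21 [0.1988 0.5055 0.068 ]
dark [ 28.1 443.5] 343 [0.1379 0.4654 0.0691]
dark [286.9 476.9] 33 [ 0.0694 -0.0098  0.0692]
```

Request:
send_rows:
  targets: "0 0 0 0 0 -6 1; 0 0 0 0 -5 -2 1; 0 0 0.1 -5.8 -2 0 0.5; 0 0 0.1 -5.6 -1 0 0.45; 0 0 0.1 -5.6 0 0 0.45; 0 0 0.1 -5.6 0 0 0.45; 0 0 0.1 -5.6 0 0 0.45; 0 0 0.1 -5.6 0 0 0.45"

```text
t: 1.1
ee_pos: [0.4744, 0.3051, 0.3023]
orientation: [-3.141, 0.0, 2.15]
ft_force: [0.4, 0.7, -0.6]
opening: 0.0395
grip_force: 0.0
```

Request:
send_rows:
  targets: "0 0 0.1 -5.4 0 0 0.45; 0 0 0.1 -5.4 0 0 0.45; 0 0 0.1 -5.4 0 0 0.45; 0 0 0.1 -5.4 0 0 0.45; 0 0 0.1 -5.4 0 0 0.45; 0 0 0.1 -5.4 0 0 0.45; 0 0 0.1 -5.4 0 0 0.45; 0 0 0 0 0 0 0.45"

```text
t: 2.1
ee_pos: [0.5757, -0.0548, 0.3028]
orientation: [3.141, 0.002, 1.444]
ft_force: [0.3, 0.9, 0.2]
opening: 0.0395
grip_force: 0.0
```

```bash
cat >> h.py <<'E'
def delta(p,yaw):  # tool-frame shift (cm) with present axes, and wz
    s=observe(); M=R.from_euler("xyz",s["orientation"]).as_matrix()
    print("shift cm",(M.T@(np.array(p)-s["ee_pos"])*100).round(2),"wz",round((s["orientation"][2]-yaw+np.pi)%(2*np.pi)-np.pi,3))
E
python3 -c "
from h import *
delta([.4618,-.2441,.16],1.084)"
```

```text
shift cm [-20.19  -8.9   14.32] wz 0.36
```

Request:
send_rows:
  targets: "0 0 0 -5 -2.2 0 0.45; 0 0 0 -5 -2.2 0 0.45; 0 0 0 -5.2 -2.2 2 0.45; 0 0 0 -5 -2.3 4 0.45; 0 0 0.18 0 0 5 0.45; 0 0 0.18 0 0 3.3 0.45; 0 0 0 0 0 0 0.45"

```text
t: 2.98
ee_pos: [0.4655, -0.2339, 0.1608]
orientation: [-3.137, 0.001, 1.096]
ft_force: [0.2, -0.4, 0.2]
opening: 0.0397
grip_force: 0.0
```

Run:
```python
from h import *
delta([.4618,-.2441,.16],1.084)
for n in("scene","top"):
    c=read_camera(n); np.savez(f"{n}2.npz",**c); X=cloud(c);H=hsv(c)
    m=(cv2.inRange(H,*map(np.array,COL["teal"]))>0)&(np.hypot(X[...,0]-.4985,X[...,1]+.2635)<.07)&(X[...,2]>.112)
    print(n,circ(X[m][:,:2]))
    u,v=(222,235) if n=="scene" else (416,238)
    cv2.imwrite(f"pics/{n}2.png",cv2.resize(c["pixels"][v-70:v+70,u-90:u+90],None,fx=4,fy=4))
```

```text
shift cm [-1.08  0.14  0.08] wz 0.012
scene (array([ 0.50094152, -0.26304763]), np.float64(0.04136086997435955), 464)
top (array([0., 0.]), np.float64(0.0), 0)
  return _methods._mean(a, axis=axis, dtype=dtype,
  ret = ret.dtype.type(ret / rcount)
```

View pics/scene2.png

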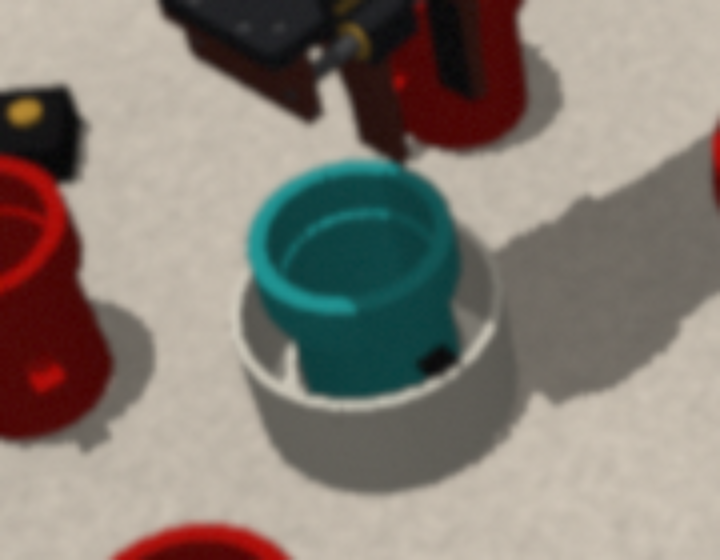

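View pics/top2.png

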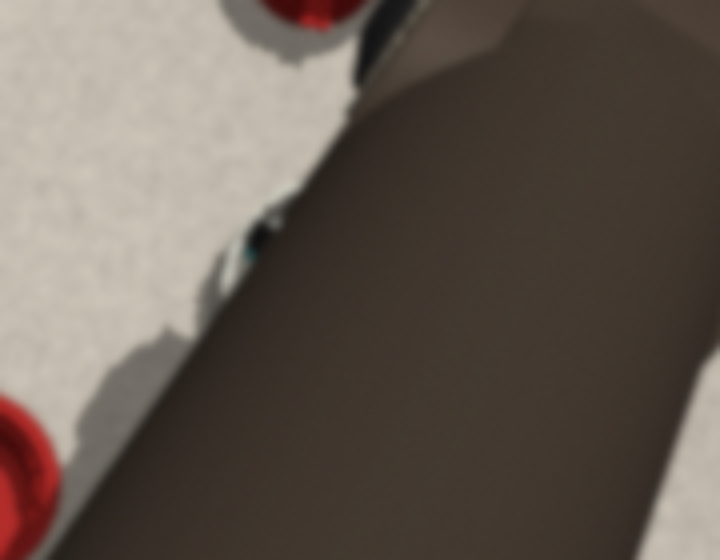

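The scene crop shows the two dark finger tips just behind the teal rim at (400,155), with the right-hand catch at (437,360). The forearm hides the tub in the top view. I correct x, then descend.

Request:
send_rows:
  targets: "0 0 0.01 -1.1 0.15 0 0.45; 0 0 0 0 0 1.5 0.45; 0 0 0 0 0 1.5 0.45; 0 0 0 0 0 1.5 0.45; 0 0 0 0 0 1.2 0.45; 0 0 0 0 0 1.2 0.45; 0 0 0 0 0 0 0.45"

```text
t: 3.95
ee_pos: [0.4624, -0.2458, 0.0929]
orientation: [-3.14, 0.0, 1.083]
ft_force: [-0.2, -0.2, 0.1]
opening: 0.0397
grip_force: 0.0
```

Run:
```python
from h import *
delta([.4618,-.2441,.0915],1.084)
c=read_camera("scene"); u,v=222,235
cv2.imwrite("pics/scene3.png",cv2.resize(c["pixels"][v-70:v+70,u-90:u+90],None,fx=4,fy=4))
```

```text
shift cm [ 0.12 -0.13  0.14] wz -0.001
```

View pics/scene3.png

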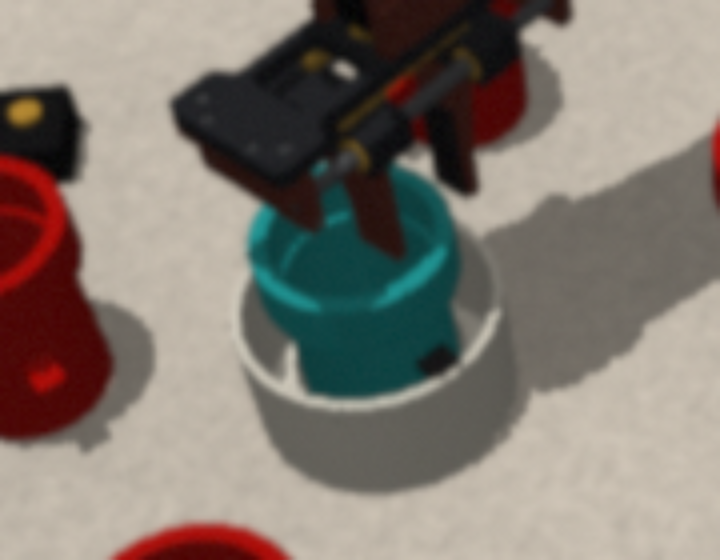

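The fingers are down around the rim with no contact force. Prong tips show at (310,215), (400,250) and (470,190), so I check in depth which ones are inside.

Run:
```python
from h import *
s=observe(); M=R.from_euler("xyz",s["orientation"]).as_matrix()
c=read_camera("scene"); X=cloud(c)
for a,b in [(310,215),(300,200),(250,130),(250,180),(395,240),(385,210),(370,195),(465,180),(455,130),(480,70)]:
    p=X[235-70+b//4,222-90+a//4]; print((a,b),p.round(3),"tool mm",((p-s["ee_pos"])@M*1000).round())
```

```text
(310, 215) [ 0.548 -0.254  0.186] tool mm [ 33.  79. -92.]
(300, 200) [ 0.549 -0.255  0.194] tool mm [  33.   81. -100.]
(250, 130) [ 0.536 -0.276  0.217] tool mm [   8.   78. -124.]
(250, 180) [ 0.532 -0.285  0.182] tool mm [ -2.  79. -89.]
(395, 240) [ 0.492 -0.248  0.107] tool mm [ 12.  27. -13.]
(385, 210) [ 0.491 -0.249  0.127] tool mm [ 11.  26. -33.]
(370, 195) [ 0.495 -0.252  0.141] tool mm [  9.  31. -47.]
(465, 180) [ 0.449 -0.226  0.105] tool mm [ 11. -22. -11.]
(455, 130) [ 0.449 -0.227  0.139] tool mm [ 10. -21. -45.]
(480, 70) [ 0.46  -0.206  0.189] tool mm [ 34. -21. -95.]
```

Request:
send_rows:
  targets: "0 0 0 0.1 -0.1 0.1 0.45; 0 0 0 0 0 0 0.1; 0 0 0 0 0 0 0; 0 0 0 0 0 0 0; 0 0 0 0 0 0 0"

```text
t: 4.68
ee_pos: [0.4626, -0.2457, 0.0931]
orientation: [3.14, 0.001, 1.082]
ft_force: [-0.4, -3.4, -1.4]
opening: 0.0084
grip_force: 29.3
```

Run:
```python
from h import *
s=observe(); M=R.from_euler("xyz",s["orientation"]).as_matrix(); print(s["ee_pos"],s["ft_force"]@M,s["torque"]@M,s["opening"])
c=read_camera("scene"); X=cloud(c);H=hsv(c)
m=(cv2.inRange(H,*map(np.array,COL["teal"]))>0)&(np.hypot(X[...,0]-.4985,X[...,1]+.2635)<.07)&(X[...,2]>.112)
print(circ(X[m][:,:2]))
```

```text
[ 0.46255502 -0.24566953  0.0930979 ] [-3.21607041  1.26904297  1.40061534] [-0.15762093 -0.84364292  0.26078318] 0.008350613308271308
(array([ 0.50209279, -0.26170369]), np.float64(0.04140796064645412), 373)
```

Request:
send_rows:
  targets: "0 0 0.1 0.41 0.02 0 0; 0 0 0.1 0.41 0.02 0 0; 0 0 0.1 0.41 0.02 0 0; 0 0 0 0 0 0 0"

```text
t: 5.22
ee_pos: [0.4689, -0.2352, 0.093]
orientation: [-3.141, 0.001, 0.781]
ft_force: [-4.4, -1.0, 3.7]
opening: 0.0078
grip_force: 29.4
```

Request:
send_rows:
  targets: "0 0 0.1 0.41 0.02 0 0; 0 0 0.1 0.41 0.02 0 0; 0 0 0.1 0.41 0.02 0 0; 0 0 0.1 0.41 0.02 0 0; 0 0 0 0 0 0 0"

```text
t: 5.85
ee_pos: [0.4822, -0.2253, 0.093]
orientation: [-3.139, 0.002, 0.381]
ft_force: [-6.3, 1.1, 8.3]
opening: 0.0077
grip_force: 29.5
```

Run:
```python
from h import *
s=observe(); print(s["torque"],s["ft_force"])
c=read_camera("scene"); u,v=222,235
cv2.imwrite("pics/scene4.png",cv2.resize(c["pixels"][v-70:v+70,u-90:u+90],None,fx=4,fy=4))
```

```text
[ 0.21628438  1.2898302  -0.06768235] [-6.29452105  1.11848553  8.27698818]
```

View pics/scene4.png

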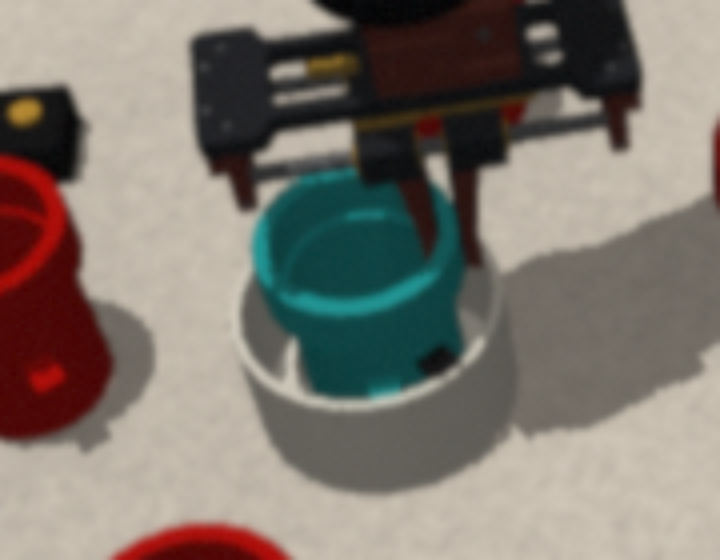

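The ear now shows at (383,388), clear of the catch at (437,360). I pull up.

Request:
send_rows:
  targets: "0 0 0 0 0 -0.4 0; 0 0 0 0 0 -0.8 0; 0 0 0 0 0 -0.8 0; 0 0 0 0 0 0 0"

```text
t: 6.4
ee_pos: [0.4842, -0.226, 0.1138]
orientation: [3.141, -0.002, 0.383]
ft_force: [-1.1, -0.4, 0.5]
opening: 0.008
grip_force: 29.6
```

Request:
send_rows:
  targets: "0 0 0 0 0 -1.5 0; 0 0 0 0 0 -2 0; 0 0 0 0 0 -3 0; 0 0 0 0 0 -3 0; 0 0 0 0 0 -2.5 0; 0 0 0 0 0 -1 0; 0 0 0 0 0 0 0"

```text
t: 7.28
ee_pos: [0.4838, -0.2257, 0.2434]
orientation: [3.141, -0.001, 0.383]
ft_force: [-0.6, 0.0, -0.8]
opening: 0.0079
grip_force: 29.5
```

```bash
cat >> h.py <<'E'
def rim():  # tub rim: plane and circle from whichever views see it near the TCP
    s=observe(); M=R.from_euler("xyz",s["orientation"]).as_matrix(); q=s["ee_pos"]+M[:,1]*.0415
    for n in("scene","top"):
        c=read_camera(n); X=cloud(c);H=hsv(c)
        m=(cv2.inRange(H,*map(np.array,COL["teal"]))>0)&(np.hypot(X[...,0]-q[0],X[...,1]-q[1])<.08)
        if m.sum()<100: print(n,"hidden"); continue
        z=np.percentile(X[m][:,2],97); m&=X[...,2]>z-.008; P=X[m]; k=circ(P[:,:2])
        r=np.hypot(*(P[:,:2]-k[0]).T); P=P[(r>.037)&(r<.046)]
        A=np.c_[P[:,:2]-k[0],np.ones(len(P))]
        t=np.linalg.lstsq(A,P[:,2],rcond=None)[0]
        print(n,"centre",k[0].round(4),"r %.4f n %d"%k[1:],"slope",t[:2].round(3),"z %.4f"%t[2],"centre in tool mm",((np.r_[k[0],t[2]]-s["ee_pos"])@M*1000).round(1))
        cv2.imwrite(f"pics/rim_{n}_{s['t']:.2f}.png",c["pixels"])
    print(s["ee_pos"].round(4),s["orientation"].round(4))
E
python3 -c "
from h import *
rim()"
```

```text
scene centre [ 0.5036 -0.2606] r 0.0416 n 677 slope [-0.001 -0.002] z 0.2661 centre in tool mm [  5.3  39.8 -22.7]
top hidden
[ 0.4838 -0.2257  0.2434] [ 3.1413e+00 -1.3000e-03  3.8320e-01]
```

Request:
send_rows:
  targets: "0 0 0 1.5 -1.2 0 0; 0 0 0 3 -2.4 0 0; 0 0 0 3.5 -2.9 0 0; 0 0 0 3.5 -2.9 0 0; 0 0 0 3.5 -2.9 0 0; 0 0 0 3.5 -2.9 0 0; 0 0 0 3 -2.5 0 0; 0 0 0 1.5 -1.3 0 0"

```text
t: 8.38
ee_pos: [0.6262, 0.0403, 0.2415]
orientation: [-3.141, 0.002, 0.387]
ft_force: [0.5, 0.2, -0.6]
opening: 0.0083
grip_force: 29.5
```

Request:
send_rows:
  targets: "0 0 0 0 0 0 0; 0 0 0 0 0 2 0; 0 0 0 0 0 3 0; 0 0 0 0 0 3 0; 0 0 0 0 0 2 0; 0 0 0 0 0 1 0; 0 0 0 0 0 0 0"

```text
t: 9.25
ee_pos: [0.6256, 0.0358, 0.1326]
orientation: [3.142, 0.001, 0.382]
ft_force: [-0.3, 0.5, -1.3]
opening: 0.0082
grip_force: 29.5
```

```bash
python3 -c "
from h import *
rim()"; ls pics
```

```text
scene centre [ 0.6453 -0.001 ] r 0.0411 n 524 slope [-0.014  0.005] z 0.1565 centre in tool mm [  4.5  41.5 -23.9]
top centre [0.6177 0.0133] r 0.0174 n 36 slope [ 38.11  -89.603] z -3.7594 centre in tool mm [ -13.5   17.8 3892.1]
[0.6256 0.0358 0.1326] [3.1416e+00 6.0000e-04 3.8210e-01]
rim_scene_7.28.png
rim_scene_9.25.png
rim_top_9.25.png
scene1.png
scene2.png
scene3.png
scene4.png
top1.png
top2.png
```

Request:
send_rows:
  targets: "0 0 0 0.35 -0.1 0.5 0; 0 0 0 0 0 0.8 0; 0 0 0 0 0 0.7 0; 0 0 0 0 0 0.4 0; 0 0 0 0 0 0.2 0; 0 0 0 0 0 0 0"

```text
t: 10.1
ee_pos: [0.6286, 0.0385, 0.1068]
orientation: [3.142, 0.0, 0.383]
ft_force: [0.5, -0.4, -0.5]
opening: 0.0082
grip_force: 29.5
```

Request:
send_rows:
  targets: "0 0 0 0 0 0.2 0; 0 0 0 0 0 0.2 0; 0 0 0 0 0 0 0"

```text
t: 10.48
ee_pos: [0.6286, 0.0386, 0.1027]
orientation: [-3.141, 0.0, 0.383]
ft_force: [0.3, -0.5, -1.6]
opening: 0.0083
grip_force: 29.5
```

Request:
send_rows:
  targets: "0 0 0 0 0 0.1 0; 0 0 0 0 0 0 0"

```text
t: 10.72
ee_pos: [0.6287, 0.0386, 0.1019]
orientation: [-3.142, 0.0, 0.383]
ft_force: [0.3, 1.4, -0.9]
opening: 0.0083
grip_force: 29.5
```

Request:
send_rows:
  targets: "0 0 0 0 0 0.1 0; 0 0 0 0 0 0 0"

```text
t: 10.98
ee_pos: [0.6286, 0.0386, 0.1008]
orientation: [-3.142, 0.0, 0.383]
ft_force: [0.2, 0.2, -0.9]
opening: 0.0076
grip_force: 29.5
```

Request:
send_rows:
  targets: "0 0 0 0 0 0.1 0; 0 0 0 0 0 0 0"

```text
t: 11.22
ee_pos: [0.6287, 0.0386, 0.0998]
orientation: [-3.142, 0.0, 0.383]
ft_force: [-0.5, 0.2, -1.2]
opening: 0.0081
grip_force: 29.5
```

Request:
send_rows:
  targets: "0 0 0 0 0 0.1 0; 0 0 0 0 0 0 0"

```text
t: 11.48
ee_pos: [0.6286, 0.0386, 0.0988]
orientation: [-3.142, 0.0, 0.383]
ft_force: [0.3, -0.3, -1.0]
opening: 0.0078
grip_force: 29.5
```

Request:
send_rows:
  targets: "0 0 0 0 0 0.1 0; 0 0 0 0 0 0 0"

```text
t: 11.72
ee_pos: [0.6287, 0.0386, 0.0981]
orientation: [-3.141, -0.0, 0.383]
ft_force: [-0.7, -0.1, 0.7]
opening: 0.008
grip_force: 29.5
```

Request:
send_rows:
  targets: "0 0 0 0 0 0.1 0; 0 0 0 0 0 0 0"

```text
t: 11.98
ee_pos: [0.6287, 0.0387, 0.098]
orientation: [-3.141, -0.001, 0.383]
ft_force: [-5.0, 0.7, 10.3]
opening: 0.0082
grip_force: 29.6
```

```bash
python3 -c "
from h import *
rim(); print(observe()['ft_force'])"
```

```text
scene centre [0.6483 0.0019] r 0.0412 n 468 slope [-0.013  0.001] z 0.1220 centre in tool mm [  4.4  41.4 -24.1]
top centre [ 0.6211 -0.0084] r 0.0170 n 43 slope [5.12  0.178] z 0.2799 centre in tool mm [ -24.5   40.7 -181.9]
[0.6287 0.0387 0.098 ] [-3.1408e+00 -6.0000e-04  3.8280e-01]
[-4.62154243  1.17557403  9.92232562]
```

Contact is felt at 10 N and the tub is centred within about 2 mm. I open and rise.

Request:
send_rows:
  targets: "0 0 0 0 0 0 0.2; 0 0 0 0 0 0 0.45; 0 0 0 0 0 0 0.45; 0 0 0 0 0 -0.5 0.45; 0 0 0 0 0 -2 0.45; 0 0 0 0 0 -4 0.45; 0 0 0 0 0 -5 0.45; 0 0 0 0 0 -5 0.45"

```text
t: 13.08
ee_pos: [0.6286, 0.0382, 0.265]
orientation: [3.141, -0.001, 0.382]
ft_force: [1.0, 1.4, 0.7]
opening: 0.0394
grip_force: 0.0
```

Request:
send_rows:
  targets: "0 0 0 0 0 -2 0.45; 0 0 0 -5 -5 0 0.45; 0 0 0 -5 -5 0 0.45; 0 0 0 -5 -5 0 0.45; 0 0 0 0 0 0 0.45; 0 0 0 0 0 0 0.45"

```text
t: 13.82
ee_pos: [0.4569, 0.1122, 0.2832]
orientation: [-3.14, -0.003, 0.384]
ft_force: [-0.3, 0.2, 0.6]
opening: 0.0398
grip_force: 0.0
```

Run:
```python
from h import *
for n in("scene","top"):
    c=read_camera(n); X=cloud(c);H=hsv(c)
    for k,q in(("teal",(.6465,.001)),("green",(.545,.231))):
        m=(cv2.inRange(H,*map(np.array,COL[k]))>0)&(np.hypot(X[...,0]-q[0],X[...,1]-q[1])<.08)&(X[...,2]>.113)
        print(n,k,m.sum(),circ(X[m][:,:2]) if m.sum()>50 else "",X[m][:,2].mean())
    cv2.imwrite(f"pics/{n}9.png",c["pixels"])
```

```text
scene teal 1066 (array([0.64809698, 0.00165536]), np.float64(0.04130289704759301), 790) 0.1210928562896757
scene green 840 (array([0.54650321, 0.23177077]), np.float64(0.04151083928741826), 648) 0.11727848700886744
top teal 624 (array([ 6.41444541e-01, -5.66018939e-05]), np.float64(0.04115525616988243), 471) 0.12135459698730267
top green 0  nan<stdin>:6: RuntimeWarning: Mean of empty slice.
  ret = ret.dtype.type(ret / rcount)
```

View pics/scene9.png

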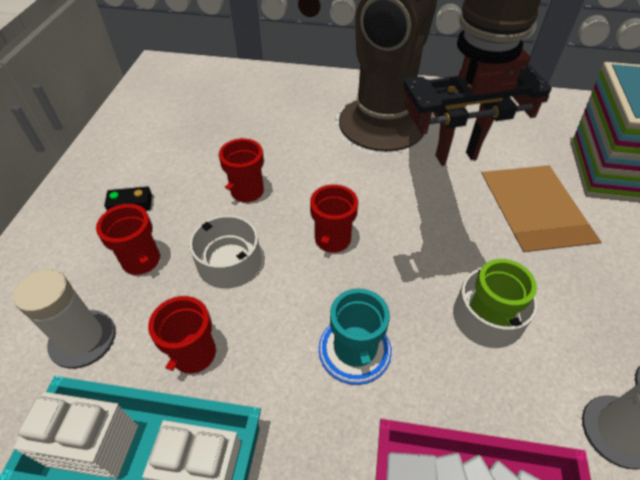

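The tub stands upright at (359,328) on the ringed seat, the holder at (225,250) is empty, the green tub is unmoved, and the gripper is clear of everything.

```bash
python3 -c "
from bench import *
print(close_job())"
```

```text
the job is handed in; nothing more can be done
None
```

The teal tub was twisted free, lifted out and set upright on the blue-lit seat, within about 5 mm of its centre by the cameras; it is released, the green tub has not moved, and the job is handed in (no verdict was returned).

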